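# Back off the lathe's tailstock two turns

## Task

Loosen the bench lathe's tailstock by two full turns of its knurled wheel, so that its centre backs away from the turned wooden handle: roll a fingertip across the top of the wheel's knurled rim, stroke after stroke towards the robot, and count the turns (the brass bar across the rim starts on top and comes round to the top once a turn). Stop at two turns, give or take a fifth of a turn, leave the wheel at rest and move clear. Turn nothing but the wheel, do not touch the quill or the wooden handle, and leave the things lying about where they are.

Things in the scene. Friction and masses are not known exactly. Their poses are not given: they have to be found in the camera images.
- wheel_center (a point): Centre of the tailstock wheel of the grey bench lathe (bolted down), 115 mm above the bench. Site axes: y level along the spindle, from the wheel towards barrel, workpiece and headstock; z up; x level, square to the spindle, away from the robot (lathe yaw -0.35 to 0.2 rad). The wheel is a steel disc, rim radius 38 mm, 24 mm wide along y (12 mm either side of the centre).
- rim_top (a point): Topmost point of the wheel's rim, 38 mm above its centre, 153 mm above the bench, fixed to the lathe; axes as wheel_center. The rim has fine knurling about 1 mm high; friction on a fingertip about 1. Beside it, 2 mm off each face, a fixed grey cheek disc of radius 29 mm, 8 mm thick: the rim stands 9 mm out of them. Nothing within 330 mm along y is higher than the rim.
- headstock_top (a point): Middle of the top of the lathe's headstock (110 x 110 mm block), 175 mm above the bench, 435 mm along y from the wheel; the lathe's highest point. The tailstock barrel (radius 24 mm, same axis as the wheel) reaches from the wheel to 132 mm along y; the bed is 110 mm wide.
- wheel (a joint): Turn of the knurled wheel, rad, growing as it is loosened: top of the rim towards the robot (point's -x). Starts at 0 (tight, on a stop), can turn 25.1 (4 turns). Stiff, stays where left: friction torque 0.05 N m, about 1.3 N at the rim. The index, a smooth brass bar 9 mm wide across the rim, is on the very top at 0 and after each full turn.
- quill: The steel quill (20 mm across) that the wheel's screw draws back into the tailstock barrel, 5 mm for each turn. Origin at the tip of its pointed centre, 115 mm above the bench, 200 mm along the point wheel_center's +y at the start; loosening moves it towards the wheel (-y). It is to be moved only through the wheel.
- turned_handle: The turned wooden tool handle, 134 mm long, up to 32 mm across, held in the headstock chuck; its near end is at the quill's tip at the start. Origin at that end. Not to be touched.
- sanding_block: Bystander: cork sanding block 45 x 75 x 30 mm lying in front of the tailstock (robot's side). Origin at the centre of its underside.
- drive_centre: Bystander: spare steel drive centre standing upright, 22 mm across, 55 mm tall, in front of the wheel. Origin at the centre of its underside.
- wax_jar: Bystander: round wax jar 56 mm across, 45 mm tall, in front of the lathe. Origin at the centre of its underside.
- pen_blank: Bystander: dark square wooden blank 18 x 130 x 18 mm lying behind the wheel. Origin at the centre of its underside.
- spanner: Bystander: steel spanner about 150 mm long lying behind the lathe.
- chisel: Bystander: small turning chisel with a wooden handle, 220 mm long, lying to the robot's right.
- oil_bottle: Bystander: amber oil bottle 52 mm across, 130 mm tall, far right. Origin at the centre of its underside.

How it is judged (in metres and radians):
On the way:
1. the wheel has made one full turn in the loosening direction (value of joint wheel above 6.28 rad).
At the end, for the whole second after the job is handed in: The knurled wheel stands two full turns looser than at the start, within a fifth of a turn (11.31 to 13.82 rad), the quill is drawn back with it by about 10 mm (8.5 to 11.5), and the wheel is at rest (value of joint wheel between 11.31 and 13.82 rad and distance of quill from where it was at the start of the episode between 0.0085 and 0.0115 m and velocity of joint wheel between -0.1 and 0.1 rad/s); the robot touches nothing.
It fails at once if the quill or the turned wooden handle was touched (more than 1 N) (contact force between any of the fingers, the arm and quill above 1 N or contact force between any of the fingers, the arm and turned_handle above 1 N).
It fails at once if a bystander was shifted by more than 25 mm, lifted or tipped over (distance of any of sanding_block, drive_centre, wax_jar, pen_blank, spanner, chisel, oil_bottle from where it was at the start of the episode above 0.025 m or angle between any of drive_centre, wax_jar, oil_bottle's own z axis and vertical above 0.6 rad).
It also fails if it takes over 64 s, if anything falls off the work surface, if the arm or the gripper's body presses on something with over 40 N, if the wrist force passes 120 N, or if a joint passes its speed limit or range.

## Robot

A 6-joint arm with a two-finger parallel gripper is mounted at the origin on the work surface. World frame = base frame: x ahead of the robot, y to its left, z up, the work surface at z = 0. Lengths are in mm, angles in rad, forces in N, time in s.
With the tool pointing down it reaches from about 275 to 750 mm from the base axis. Payload 10.2 kg.
Tool frame: the origin (TCP) lies at the very end of the fingers, on their centre line; the grasp point (between the pads) lies 19 mm behind it (ctrl.pinch_z is the distance from the TCP to the grasp point, in mm); y points along the fingers, z is the direction in which the jaws open and shut, and the axes are right-handed (so a half turn about y gives the same grasp; the last joint's range is limited). The gripper opens to 85 mm and grips with 20 to 120 N. Pads are 22 mm wide; open, the fingers measure 114 mm over their backs; the gripper's body (76 mm by 85 mm) begins 54 mm behind the grasp point. The pads swing forward as they close: fully open they stand 13 mm farther back than shut.
Start: joints at [1.097, 0.313, 1.498, -0, 1.331, -0.223], TCP at [130.307, 508.578, 231.294] pointing down, gripper open.
Joint ranges: [-2.94, 2.94], [-0.97, 2.17], [0.19, 2.56], [-1.23, 4.37], [0.02, 3.11], [-2.88, 2.88]. Speed limits (rad/s): [2.39, 2.39, 3.01, 3.14, 3.14, 3.14].

## Interface

Orientations are given as a unit quaternion [w, x, y, z].
In Python, from rig import sense, eyes, ctrl gives the robot as it stands. The module is installed in compiled form; this text tells all that it offers.
- The arm moves only by the shell command python3 -m handwheel 'ROWS' [FORCE]. ROWS is JSON, a list of rows, each an object of numbers: "grip": the finger opening in mm, from 0 to 85.4; "tx", "ty", "tz": the shift along the tool's x, y, z in mm; "wx", "wy", "wz": the turn, a rotation vector about the tool's x, y, z in rad. In form: [{"grip": .., "tx": .., "ty": .., "tz": .., "wx": .., "wy": .., "wz": ..}, ...]. A call has 1 to 10 rows; each row shifts and turns the commanded pose from where the row before left it, along the tool's axes as they then stand; what a row does not reach is not made up. A row lasts 1/12 s, in which the tool goes at most 41.7 mm and 7.16 degrees, less where a joint would pass 70% of its speed; a pose out of reach is approached as far as the arm can. A call is refused whole if a number of a shift passes 41.7 or a number of a turn 0.125, either way. A call with a gripper value outside its range is refused whole. The fingers move at their own pace and stop on an object; FORCE is the grip in N (left out, the last holds). Time passes only in rows, so rows that do not move let the fingers close. It gives the time, the measured TCP pose, the force and the opening at its end, in the units of the state.
- sense(): the state, without advancing time (a new reading comes with each control period).
- eyes.capture(name): name is "scene" or "top" or "wrist"; returns a dict with "pixels" (400x640x3 uint8, red, green, blue), "mtx" (3x3 intrinsics, pixels), "R" (3x3) and "t" (3): a world point X has camera coordinates R X + t. Camera axes: x right, y down, z forward; pixel columns grow to the right and rows downward; lengths in mm; the calibration is good to about 2 mm. A picture is of the moment at which its call begins. There is no depth.
- ctrl.finish_job(): hands the job in, once; it reports no verdict.
The state is a dict: "time_s": time; "joints": joint angles; "dq": joint speeds; "tau": joint torques, N m; "eef_pos": TCP position; "ee_rot": TCP orientation; "force": force on the tool from outside, world axes, zero at the start; "wrist_torque": the same for the moment, N m; "grip_width": opening from 0.0 (shut) to 1.0 (fully open).
Only numpy, scipy, OpenCV 4.12 (cv2) and the standard library are available. Lean on these libraries where they do the work, as an engineer would, in place of code of your own. Each camera call takes 0.05 s, during which the arm holds its last target.

## Working session

There is one attempt and no reset: what is moved stays moved. The work goes in short steps, Python scripts to look and compute and a shell command to move; the robot and the scene stay as the last step left them, time stands still between calls to the robot, and variables do not carry over. Pictures are saved under pics/ and viewed, and the job is handed in when it is done.

```bash
mkdir -p pics; ls
python3 - <<'E'
from rig import sense, eyes, ctrl
import cv2, numpy as np
s=sense(); print(s, ctrl.pinch_z)
for n in ("scene","top","wrist"):
    c=eyes.capture(n); cv2.imwrite(f"pics/{n}0.png",c["pixels"][:,:,::-1]); print(n,c["mtx"].tolist(),np.round(c["R"],4).tolist(),np.round(c["t"],1).tolist())
E
```

```text
pics
{'time_s': 0.0, 'joints': array([ 1.09663121e+00,  3.13413720e-01,  1.49842066e+00, -2.68220868e-06,
        1.33101279e+00, -2.23411313e-01]), 'dq': array([-0.00158386, -0.00198847,  0.00108256,  0.00045386, -0.00084761,
       -0.00144911]), 'tau': array([ 2.90643235e-03, -4.12280738e+01, -2.59738648e+01, -1.86766511e-05,
        4.23581965e-03, -1.39988714e-05]), 'eef_pos': array([130.16922483, 508.34353764, 230.75982798]), 'ee_rot': array([-0.70113917,  0.70197346, -0.08857325,  0.08827181]), 'force': array([-0.12822271, -0.37661369,  0.85613456]), 'wrist_torque': array([0.05451385, 0.03697387, 0.02519243]), 'grip_width': 0.9990929655831791} 18.700000000000003
scene [[417.93441899525436, 0.0, 318.2125387466339], [0.0, 417.93441899525436, 194.55492499103406], [0.0, 0.0, 1.0]] [[0.8571, 0.5152, -0.0032], [0.3799, -0.6362, -0.6715], [-0.348, 0.5743, -0.741]] [-427.0, -146.2, 1446.5]
top [[497.8470524001845, 0.0, 314.8826929357072], [0.0, 497.8470524001845, 205.74173707363698], [0.0, 0.0, 1.0]] [[0.0144, -0.9999, 0.0039], [-0.9962, -0.0147, -0.0857], [0.0858, -0.0027, -0.9963]] [-21.9, 556.4, 1649.7]
wrist [[287.8328873375714, 0.0, 320.4446856041501], [0.0, 287.8328873375714, 195.15274096149494], [0.0, 0.0, 1.0]] [[0.247, 0.969, -0.0011], [0.9178, -0.2335, 0.321], [0.3108, -0.0803, -0.9471]] [-523.6, -42.0, 380.1]
```

View pics/scene0.png

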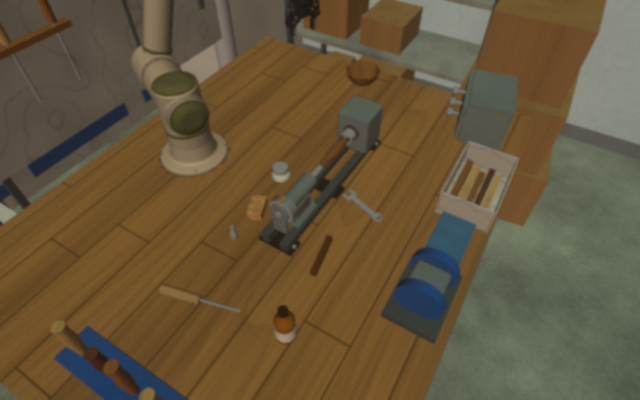

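View pics/top0.png

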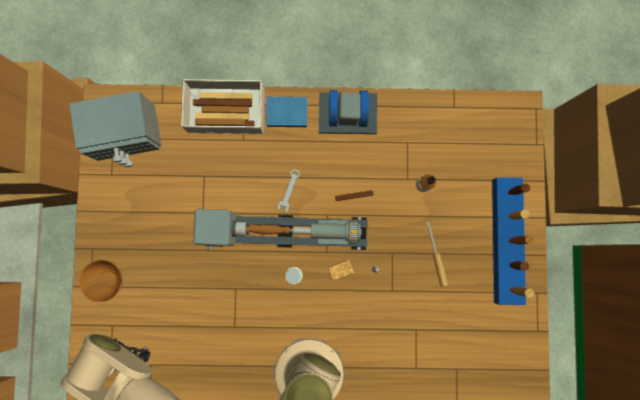

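View pics/wrist0.png

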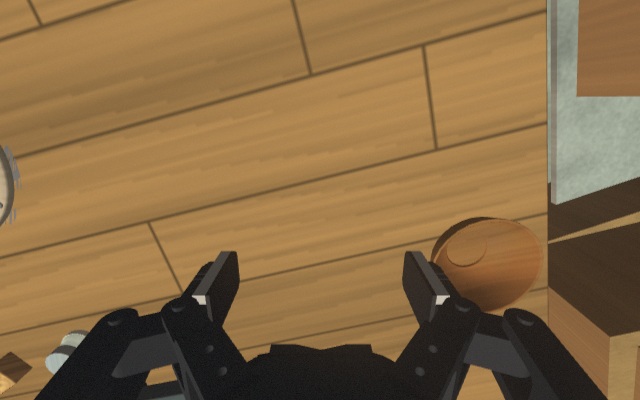

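The top view shows the lathe lying level, with the headstock at (214,228) and the wheel near (355,232). I'll zoom in on it.

Run:
```python
import cv2
a=cv2.imread("pics/top0.png")[200:264,180:380]; cv2.imwrite("pics/topz.png",cv2.resize(a,None,fx=4,fy=4,interpolation=cv2.INTER_CUBIC))
a=cv2.imread("pics/top0.png")[210:255,310:380]; cv2.imwrite("pics/topzz.png",cv2.resize(a,None,fx=10,fy=10,interpolation=cv2.INTER_CUBIC))
a=cv2.imread("pics/scene0.png")[180:260,230:330]; cv2.imwrite("pics/scz.png",cv2.resize(a,None,fx=7,fy=7,interpolation=cv2.INTER_CUBIC))
```

```text
(no output)
```

View pics/topz.png

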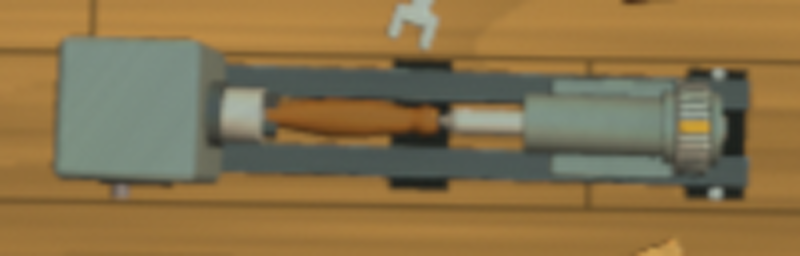

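View pics/topzz.png

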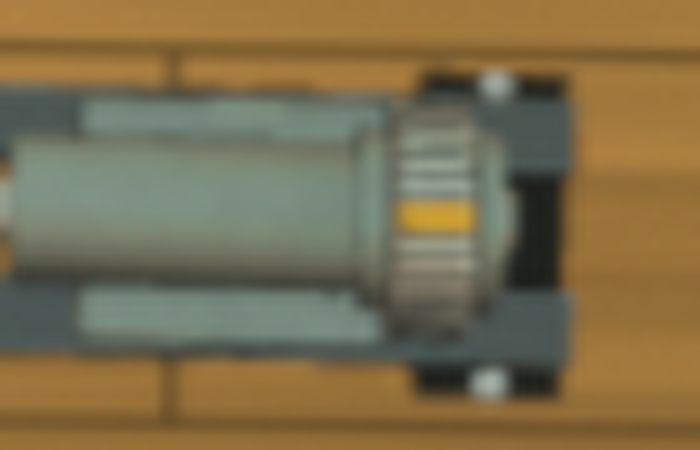

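View pics/scz.png

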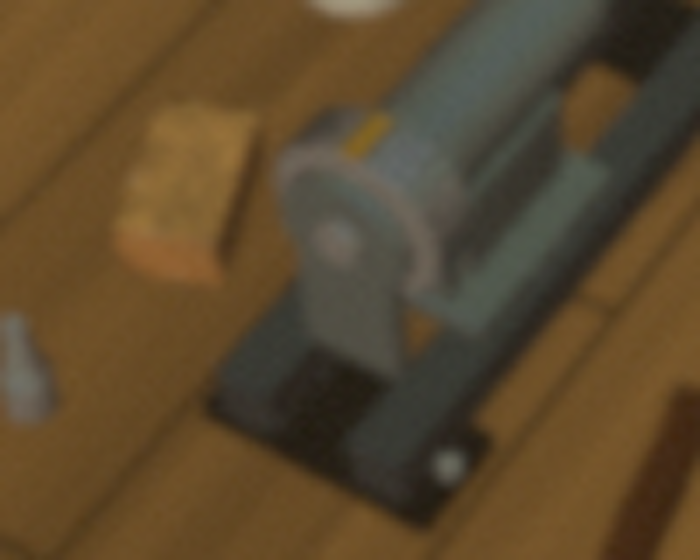

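The brass index bar is on top of the rim, at about (353.6,231.6) in the top view and (282.4,199.5) in the scene view. Next I'll localise it.

```bash
cat > h.py <<'E'
import cv2, numpy as np
from rig import sense, eyes, ctrl
from scipy.spatial.transform import Rotation as Ro
def ray(c,uv):
    d=np.linalg.inv(c["mtx"])@np.array([uv[0],uv[1],1.]); R=np.array(c["R"]);t=np.array(c["t"])
    return -R.T@t, R.T@d
def onplane(c,uv,z):
    o,d=ray(c,uv); return o+d*(z-o[2])/d[2]
def proj(c,X):
    p=np.array(c["mtx"])@(np.array(c["R"])@np.array(X)+np.array(c["t"])); return p[:2]/p[2]
def brass(c,roi):
    x0,y0,x1,y1=roi; im=c["pixels"][y0:y1,x0:x1]; h=cv2.cvtColor(im,cv2.COLOR_RGB2HSV)
    m=cv2.inRange(h,(17,140,110),(30,255,255)); v,u=np.nonzero(m)
    return (u.mean()+x0,v.mean()+y0,len(u)) if len(u) else None
def quat(s): q=s["ee_rot"]; return Ro.from_quat([q[1],q[2],q[3],q[0]])
E
python3 - <<'E'
from h import *
t=eyes.capture("top"); s=eyes.capture("scene")
bt=brass(t,(340,218,366,246)); bs=brass(s,(276,190,290,206)); print(bt,bs)
P=onplane(t,bt,153); Q=onplane(s,bs,153) if bs else None; print("rim",P,Q)
# headstock top outline
for uv in [(195,210),(230,210.5),(228.5,245),(194,244)]: print(onplane(t,uv,175))
H=onplane(t,(212.,227.5),175);print(H, H-P, np.linalg.norm((H-P)[:2]), np.arctan2(-(H-P)[0],(H-P)[1]))
for n,uv in [("block",(342,270)),("drive",(376,269)),("jar",(294,275)),("blank",(354,196)),("bottle",(427,183))]: print(n,onplane(t,uv,30))
R=quat(sense()).as_matrix(); print("tool axes cols\n",R)
E
```

```text
(np.float64(350.0967741935484), np.float64(226.03225806451613), 31) (np.float64(281.1111111111111), np.float64(198.05555555555554), 18)
rim [ 484.21289228 -123.24952621  153.        ] [ 462.90007857 -129.34065227  153.        ]
[525.24657322 352.21815148 175.        ]
[525.28269954 245.43836405 175.        ]
[420.26116947 246.94454496 175.        ]
[421.77897832 351.62878318 175.        ]
[472.61383082 298.66974719 175.        ] [-11.59906146 421.9192734   22.        ] 422.0786792661398 0.02748426407447878
block [ 343.80100244 -106.73551306   30.        ]
drive [ 348.69227424 -219.42023412   30.        ]
jar [325.12023427  51.96909576  30.        ]
blank [ 590.89670094 -144.6226892    30.        ]
bottle [ 638.51971914 -390.03134808   30.        ]
tool axes cols
 [[ 9.68713443e-01 -2.52432939e-04  2.48181793e-01]
 [-2.48181897e-01 -5.43807351e-04  9.68713296e-01]
 [-1.09572061e-04 -9.99999820e-01 -5.89442776e-04]]
```

Run:
```python
from h import *
t=eyes.capture("top"); s=eyes.capture("scene")
h=cv2.cvtColor(t["pixels"],cv2.COLOR_RGB2HSV)[226:238,346:362]; 
bt=brass(t,(347,228,361,236)); bs=brass(s,(277,194,288,206)); print(bt,bs)
h=cv2.cvtColor(t["pixels"],cv2.COLOR_RGB2HSV)
for v in range(228,236): print([tuple(map(int,h[v,u])) for u in range(348,360,2)])
P=onplane(t,bt,153); Q=onplane(s,bs,153); print("rim",P,Q)
H=onplane(t,(212.,227.5),175);print(H, np.linalg.norm((H-P)[:2]), np.arctan2(-(H-P)[0],(H-P)[1]))
```

```text
(np.float64(353.0), np.float64(231.10526315789474), 19) (np.float64(281.8666666666667), np.float64(198.86666666666667), 15)
[(60, 25, 121), (50, 21, 145), (53, 21, 158), (53, 21, 158), (50, 24, 157), (60, 30, 126)]
[(65, 25, 121), (38, 30, 129), (38, 29, 139), (37, 32, 135), (38, 34, 141), (64, 32, 126)]
[(58, 25, 123), (21, 136, 163), (21, 149, 182), (21, 152, 181), (21, 129, 176), (58, 27, 125)]
[(58, 25, 123), (21, 170, 176), (21, 187, 200), (21, 188, 201), (21, 173, 195), (51, 32, 127)]
[(53, 27, 121), (21, 161, 162), (21, 180, 194), (21, 182, 195), (21, 172, 191), (48, 36, 127)]
[(45, 31, 116), (22, 78, 130), (22, 91, 145), (22, 87, 146), (23, 79, 149), (48, 37, 124)]
[(42, 34, 113), (26, 40, 146), (30, 35, 155), (33, 33, 154), (33, 33, 155), (43, 38, 121)]
[(38, 38, 107), (26, 41, 125), (28, 35, 132), (33, 35, 133), (32, 33, 138), (35, 38, 115)]
rim [ 468.67095179 -132.34891175  153.        ] [ 466.21499797 -130.67864901  153.        ]
[472.61383082 298.66974719 175.        ] 431.036692922358 -0.009147560017399685
```

Rim top is at about (468,-132.5,153) with yaw ≈ 0. I'll shut the gripper, square the tool and travel at z ≈ 231.

```bash
python3 -m handwheel '[{"grip":0,"wy":-0.124},{"grip":0,"wy":-0.124},{"grip":0,"tx":19,"tz":-32},{"grip":0,"tx":19,"tz":-32},{"grip":0,"tx":19,"tz":-32},{"grip":0,"tx":19,"tz":-32},{"grip":0,"tx":19,"tz":-32},{"grip":0,"tx":19,"tz":-32},{"grip":0,"tx":19,"tz":-32},{"grip":0,"tx":19,"tz":-32}]' 30
```

```text
invalid input
```

```bash
python3 -m handwheel '[{"grip":0,"tx":19,"tz":-32},{"grip":0,"tx":19,"tz":-32},{"grip":0,"tx":19,"tz":-32},{"grip":0,"tx":19,"tz":-32},{"grip":0,"tx":19,"tz":-32},{"grip":0,"tx":19,"tz":-32},{"grip":0,"tx":19,"tz":-32},{"grip":0,"tx":19,"tz":-32},{"grip":0,"tx":19,"tz":-32},{"grip":0}]'
python3 - <<'E'
from h import *
s=sense(); print(s["time_s"],s["eef_pos"],quat(s).as_matrix().round(3),s["force"],s["grip_width"],s["joints"].round(2))
E
```

```text
0.35 [130.30282667 508.52029101 231.19280223] [[ 0.969 -0.     0.248]
 [-0.248 -0.     0.969]
 [-0.    -1.    -0.   ]] [ 0.38827409 -0.35856372 -0.81421836] 0.9997454555844794 [ 1.1   0.31  1.5  -0.    1.33 -0.22]invalid input
```

Both calls were refused whole, so rows probably need every key.

```bash
python3 -m handwheel '[{"grip":0,"tx":0,"ty":0,"tz":0,"wx":0,"wy":-0.124,"wz":0},{"grip":0,"tx":0,"ty":0,"tz":0,"wx":0,"wy":-0.124,"wz":0},{"grip":0,"tx":19,"ty":0,"tz":-32,"wx":0,"wy":0,"wz":0},{"grip":0,"tx":19,"ty":0,"tz":-32,"wx":0,"wy":0,"wz":0},{"grip":0,"tx":19,"ty":0,"tz":-32,"wx":0,"wy":0,"wz":0},{"grip":0,"tx":19,"ty":0,"tz":-32,"wx":0,"wy":0,"wz":0},{"grip":0,"tx":19,"ty":0,"tz":-32,"wx":0,"wy":0,"wz":0},{"grip":0,"tx":19,"ty":0,"tz":-32,"wx":0,"wy":0,"wz":0},{"grip":0,"tx":19,"ty":0,"tz":-32,"wx":0,"wy":0,"wz":0},{"grip":0,"tx":19,"ty":0,"tz":-32,"wx":0,"wy":0,"wz":0}]' 30
```

```text
time_s: 1.18
eef_pos: [282.0, 250.6, 231.5]
ee_rot: [0.707, -0.707, 0.001, -0.001]
force: [0.7, -0.1, 0.9]
grip_width: 0.001
```

```bash
python3 -m handwheel '[{"grip":0,"tx":21,"ty":0,"tz":-35,"wx":0,"wy":0,"wz":0},{"grip":0,"tx":21,"ty":0,"tz":-35,"wx":0,"wy":0,"wz":0},{"grip":0,"tx":21,"ty":0,"tz":-35,"wx":0,"wy":0,"wz":0},{"grip":0,"tx":21,"ty":0,"tz":-35,"wx":0,"wy":0,"wz":0},{"grip":0,"tx":21,"ty":0,"tz":-35,"wx":0,"wy":0,"wz":0},{"grip":0,"tx":21,"ty":0,"tz":-35,"wx":0,"wy":0,"wz":0},{"grip":0,"tx":21,"ty":0,"tz":-35,"wx":0,"wy":0,"wz":0},{"grip":0,"tx":21,"ty":0,"tz":-35,"wx":0,"wy":0,"wz":0},{"grip":0,"tx":21,"ty":0,"tz":-35,"wx":0,"wy":0,"wz":0},{"grip":0,"tx":21,"ty":0,"tz":-34,"wx":0,"wy":0,"wz":0}]'
python3 - <<'E'
from h import *
s=sense(); print(s["eef_pos"],s["force"])
for n in ("wrist","top"):
    c=eyes.capture(n); cv2.imwrite(f"pics/{n}1.png",c["pixels"][:,:,::-1])
    if n=="wrist":
        print("rim px",proj(c,[468,-132.5,153]),"tip px",proj(c,sense()["eef_pos"]))
E
```

```text
time_s: 2.02
eef_pos: [491.2, -99.6, 231.3]
ee_rot: [-0.707, 0.707, -0.001, 0.001]
force: [0.3, 0.8, 0.6]
grip_width: 0.0
[491.22690974 -99.63180157 231.27116948] [0.29202523 0.83309114 0.63113482]
rim px [279.88880723 177.40294714] tip px [312.78256577 257.50388938]
```

View pics/wrist1.png

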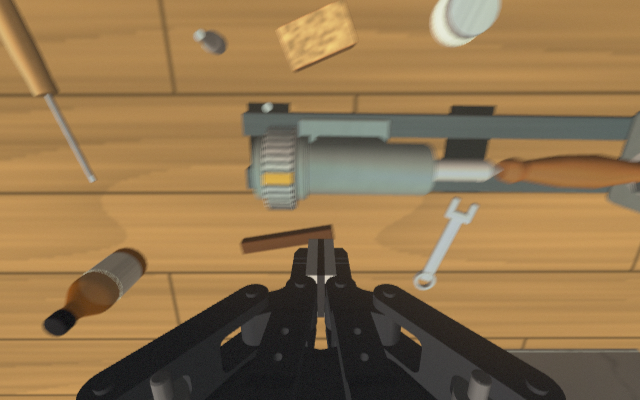

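The wrist view shows the brass bar at (277,179), within 3 px of the prediction, with the shut tip at (319,240). The robot side of the wheel is up in this picture. I'll go down behind the wheel's top, clear of it.

```bash
python3 -m handwheel '[{"grip":0,"tx":3,"ty":22,"tz":-11.5,"wx":0,"wy":0,"wz":0},{"grip":0,"tx":3,"ty":22,"tz":-11.5,"wx":0,"wy":0,"wz":0},{"grip":0,"tx":3,"ty":22,"tz":-11.5,"wx":0,"wy":0,"wz":0},{"grip":0,"tx":0,"ty":14,"tz":0,"wx":0,"wy":0,"wz":0},{"grip":0,"tx":0,"ty":0,"tz":0,"wx":0,"wy":0,"wz":0}]'
python3 - <<'E'
from h import *
s=sense(); print(s["eef_pos"],s["force"])
c=eyes.capture("wrist"); cv2.imwrite(f"pics/wrist2.png",c["pixels"][:,:,::-1])
E
```

```text
time_s: 2.53
eef_pos: [498.1, -131.3, 148.6]
ee_rot: [0.708, -0.706, 0.003, 0.001]
force: [0.2, -0.2, -0.8]
grip_width: 0.001
[ 498.07313291 -131.27182658  148.56013321] [ 0.20178808 -0.17615976 -0.81372328]
```

View pics/wrist2.png

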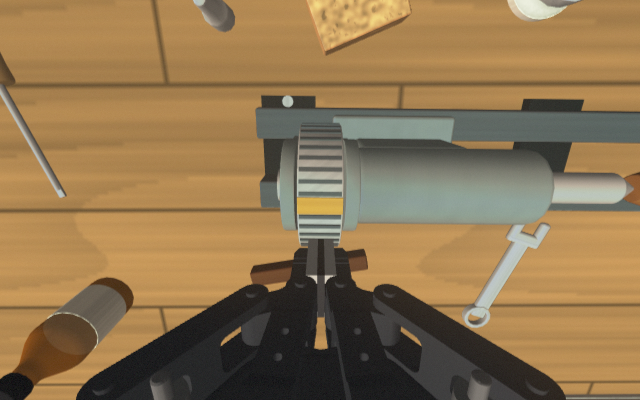

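The tip lines up with the wheel (column 321) and stands just behind it, with the bar at (321,206). I'll refine the wheel x and read the settled pose.

Run:
```python
from h import *
c=eyes.capture("wrist"); b=brass(c,(290,190,355,225)); print(b,onplane(c,b,154))
s=sense(); print(s["time_s"],s["eef_pos"],s["force"])
```

```text
(np.float64(319.4869186046512), np.float64(202.7543604651163), 688) [ 466.91002875 -132.5580701   154.        ]
2.6333 [ 499.47021183 -131.47793681  151.72908605] [-0.34358933  0.83713367  1.47898485]
```

Wheel top is at x ≈ 468. For a first short stroke I'll feel for the contact force.

```bash
python3 -m handwheel '[{"grip":0,"tx":-8,"ty":0,"tz":0,"wx":0,"wy":0,"wz":0},{"grip":0,"tx":-8,"ty":0,"tz":0,"wx":0,"wy":0,"wz":0},{"grip":0,"tx":-8,"ty":0,"tz":0,"wx":0,"wy":0,"wz":0},{"grip":0,"tx":-4,"ty":0,"tz":0,"wx":0,"wy":0,"wz":0}]'
python3 - <<'E'
from h import *
c=eyes.capture("wrist"); cv2.imwrite(f"pics/wrist3.png",c["pixels"][:,:,::-1])
s=sense(); print(s["time_s"],s["eef_pos"],s["force"])
E
```

```text
time_s: 2.97
eef_pos: [471.2, -131.6, 153.0]
ee_rot: [-0.707, 0.707, 0.0, 0.002]
force: [1.3, 3.5, 5.7]
grip_width: -0.0
3.0167 [ 470.7343469  -131.54267718  152.95276234] [-0.83912842  2.32416004  7.55355483]
```

View pics/wrist3.png

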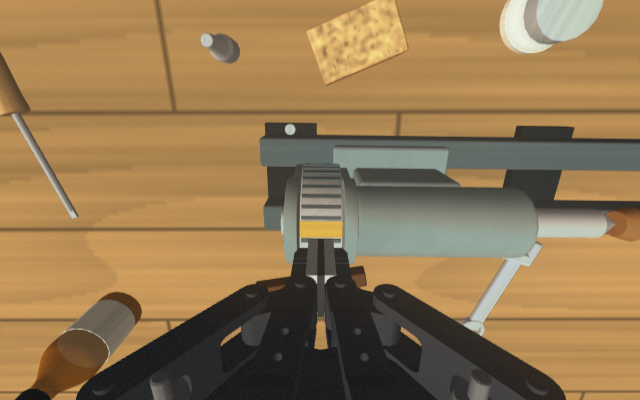

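Contact is at 7.5 N with only about 1 mm of deflection, and the bar has moved ahead of the tip to (321,229), so it rolls. I'll finish this stroke and write the angle measurement.

```bash
cat >> h.py <<'E'
WX,WZ=468.,115.
def angle(c,uv,r=38.5):
    o,d=ray(c,uv); o=o-np.array([WX,0,WZ]); a=d[0]**2+d[2]**2; b=2*(o[0]*d[0]+o[2]*d[2]); k=o[0]**2+o[2]**2-r*r
    q=b*b-4*a*k
    if q<0: return None
    p=o+d*(-b-q**.5)/(2*a); return np.arctan2(-p[0],p[2])
def look(name):
    c=eyes.capture("wrist"); cv2.imwrite(f"pics/{name}.png",c["pixels"][:,:,::-1])
    ctr=proj(c,[WX,-132.,115]); u0=int(round(proj(c,[WX,-132.,150])[0]))
    h=cv2.cvtColor(c["pixels"],cv2.COLOR_RGB2HSV)
    best=[]
    for u in range(u0-12,u0+13):
        col=h[:,u]; 
        for v in range(400):
            if 19<=col[v,0]<=27 and col[v,1]>170 and col[v,2]>120:
                a=angle(c,(u,v))
                if a is not None: best.append((a,u,v))
    B=np.array(best)
    s=sense(); print("t",s["time_s"],"tcp",s["eef_pos"].round(1),"F",s["force"].round(1))
    if len(B): print("bar n",len(B),"median ang",np.median(B[:,0]).round(3),"range",B[:,0].min().round(2),B[:,0].max().round(2),"px",np.median(B[:,1:],0))
    else: print("no bar; rim top px",proj(c,[WX,-132,153]))
E
python3 -m handwheel '[{"grip":0,"tx":-8,"ty":0,"tz":0,"wx":0,"wy":0,"wz":0},{"grip":0,"tx":-8,"ty":0,"tz":0,"wx":0,"wy":0,"wz":0},{"grip":0,"tx":-8,"ty":0.5,"tz":0,"wx":0,"wy":0,"wz":0},{"grip":0,"tx":-8,"ty":1.5,"tz":0,"wx":0,"wy":0,"wz":0}]'; python3 -c "
from h import *
look('wrist4')"
```

```text
time_s: 3.35
eef_pos: [438.4, -131.7, 149.6]
ee_rot: [-0.707, 0.707, -0.001, 0.001]
force: [-0.4, -0.2, 0.1]
grip_width: -0.003
t 3.4 tcp [ 437.3 -131.4  149. ] F [ 0.6 -1.1 -0.4]
no bar; rim top px [321.33497535 301.88875091]
```

View pics/wrist4.png

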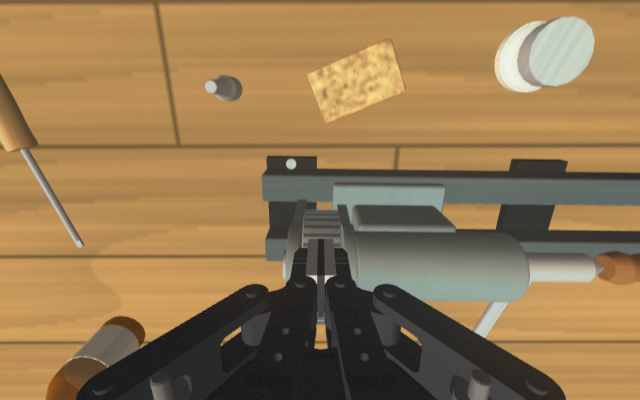

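The bar is hidden under the fingers. I'll lift, swing back over the wheel and look again.

```bash
python3 -m handwheel '[{"grip":0,"tx":0,"ty":-22,"tz":0,"wx":0,"wy":0,"wz":0},{"grip":0,"tx":32,"ty":0,"tz":0,"wx":0,"wy":0,"wz":0},{"grip":0,"tx":31,"ty":0,"tz":0,"wx":0,"wy":0,"wz":0}]'; python3 -c "
from h import *
look('wrist5')"
```

```text
time_s: 3.65
eef_pos: [503.1, -132.3, 172.8]
ee_rot: [-0.707, 0.708, -0.001, 0.002]
force: [0.3, -0.8, -0.3]
grip_width: -0.001
t 3.7 tcp [ 507.1 -132.4  171.7] F [-2.5  1.  -2.2]
no bar; rim top px [322.25995247 183.94692379]
```

View pics/wrist5.png

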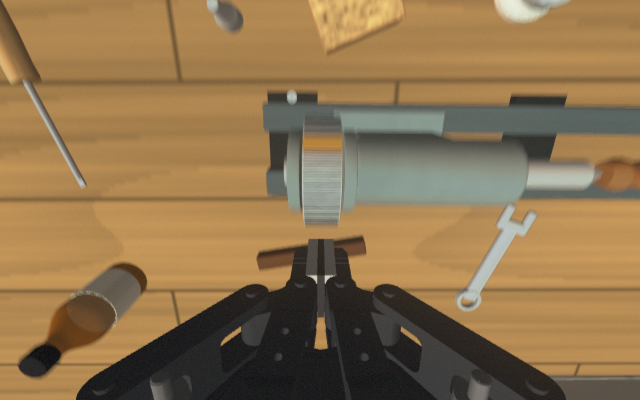

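The bar has come round to (322,143), though the picture is motion-blurred. I'll convert that to an angle.

```bash
sed -i 's/19<=col\[v,0\]<=27 and col\[v,1\]>170 and col\[v,2\]>120/15<=col[v,0]<=28 and col[v,1]>140 and col[v,2]>90/' h.py; python3 -c "
from h import *
look('wrist6')"
```

```text
t 3.75 tcp [ 504.7 -132.1  171. ] F [-0.7  0.9 -0. ]
bar n 329 median ang 0.706 range 0.6 0.84 px [322. 132.]
```

That stroke gave 0.70 rad (the 0.24 range matches the bar width). I'll use a longer stroke following the rim's arc instead, starting with the approach on the far side.

```bash
python3 -m handwheel '[{"grip":0,"tx":7,"ty":11,"tz":0,"wx":0,"wy":0,"wz":0},{"grip":0,"tx":0,"ty":10,"tz":0,"wx":0,"wy":0,"wz":0},{"grip":0,"tx":-3,"ty":10,"tz":0,"wx":0,"wy":0,"wz":0},{"grip":0,"tx":0,"ty":0,"tz":0,"wx":0,"wy":0,"wz":0}]'; python3 -c "
from h import *
look('wrist7')"
```

```text
time_s: 4.08
eef_pos: [505.9, -131.9, 139.0]
ee_rot: [0.707, -0.707, 0.001, -0.001]
force: [-0.5, 0.7, 0.9]
grip_width: 0.001
t 4.1333 tcp [ 505.6 -131.9  139.5] F [-0.8 -0.2  0.8]
bar n 425 median ang 0.686 range 0.58 0.8 px [322. 144.]
```

View pics/wrist7.png

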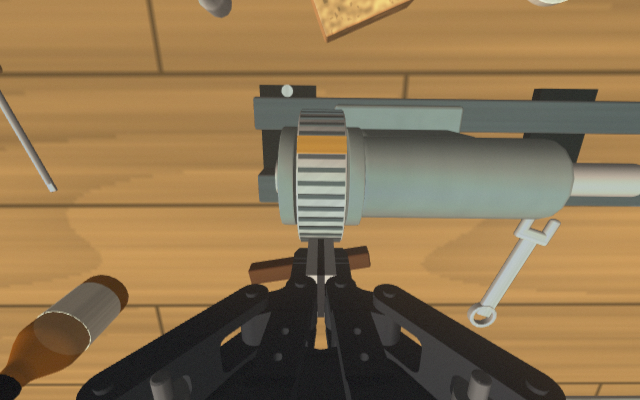

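The bar is at (322,145), which gives 0.69 rad. Now the arc stroke.

```bash
python3 -m handwheel '[{"grip":0,"tx":-9,"ty":-4.5,"tz":0,"wx":0,"wy":0,"wz":0},{"grip":0,"tx":-6.5,"ty":-3.5,"tz":0,"wx":0,"wy":0,"wz":0},{"grip":0,"tx":-7,"ty":-2,"tz":0,"wx":0,"wy":0,"wz":0},{"grip":0,"tx":-7,"ty":-0.5,"tz":0,"wx":0,"wy":0,"wz":0},{"grip":0,"tx":-8,"ty":0,"tz":0,"wx":0,"wy":0,"wz":0}]'; python3 -c "
from h import *
look('wrist8')"
```

```text
time_s: 4.55
eef_pos: [469.4, -131.6, 152.9]
ee_rot: [-0.707, 0.707, 0.0, 0.003]
force: [2.7, 5.3, 15.1]
grip_width: -0.002
t 4.6 tcp [ 468.2 -131.6  152.8] F [-1.1  4.7 14.5]
no bar; rim top px [321.16254785 252.00380473]
```

View pics/wrist8.png

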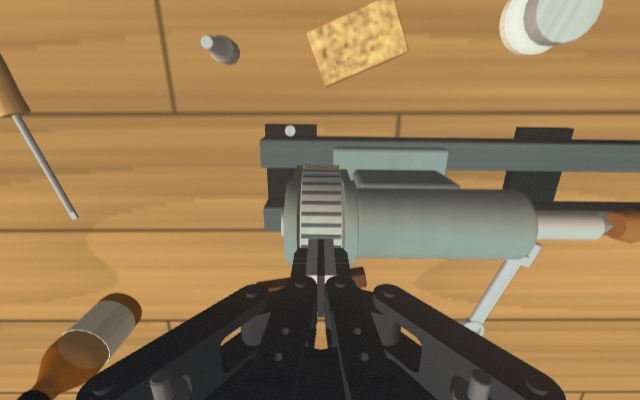

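Contact force is 15 N, and the bar is just vanishing over the robot side at (321,166). Second half of the stroke follows, then the lift.

```bash
python3 -m handwheel '[{"grip":0,"tx":-8,"ty":0,"tz":0,"wx":0,"wy":0,"wz":0},{"grip":0,"tx":-7,"ty":0.5,"tz":0,"wx":0,"wy":0,"wz":0},{"grip":0,"tx":-7,"ty":2.5,"tz":0,"wx":0,"wy":0,"wz":0},{"grip":0,"tx":-6,"ty":3.5,"tz":0,"wx":0,"wy":0,"wz":0},{"grip":0,"tx":-5.5,"ty":4.5,"tz":0,"wx":0,"wy":0,"wz":0}]'; python3 -c "
from h import *
look('wrist9')"
```

```text
time_s: 5.02
eef_pos: [433.4, -131.3, 141.6]
ee_rot: [0.707, -0.707, 0.002, 0.0]
force: [-16.3, 3.4, 21.5]
grip_width: 0.003
t 5.0667 tcp [ 431.9 -131.1  140.3] F [-18.1   0.1  17.6]
no bar; rim top px [320.58415148 318.97918617]
```

View pics/wrist9.png

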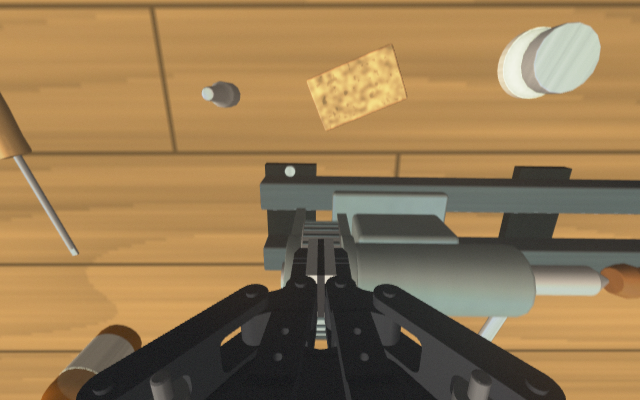

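Still in contact at the end (≈25 N), so it held grip through the whole arc. Return for the next stroke.

```bash
python3 -m handwheel '[{"grip":0,"tx":-3,"ty":-15,"tz":0,"wx":0,"wy":0,"wz":0},{"grip":0,"tx":20,"ty":-13,"tz":0,"wx":0,"wy":0,"wz":0},{"grip":0,"tx":38,"ty":0,"tz":0,"wx":0,"wy":0,"wz":0},{"grip":0,"tx":22,"ty":13,"tz":0,"wx":0,"wy":0,"wz":0},{"grip":0,"tx":-6,"ty":14.5,"tz":0,"wx":0,"wy":0,"wz":0},{"grip":0,"tx":0,"ty":0,"tz":0,"wx":0,"wy":0,"wz":0}]'
python3 - <<'E'
from h import *
look('wrist10')
for n,(x0,y0,x1,y1) in (("scene",(250,170,350,250)),("top",(280,205,380,255))):
    c=eyes.capture(n); a=c["pixels"][y0:y1,x0:x1,::-1]; cv2.imwrite(f"pics/{n}10.png",cv2.resize(a,None,fx=6,fy=6,interpolation=cv2.INTER_CUBIC))
E
```

```text
time_s: 5.57
eef_pos: [506.3, -131.9, 138.6]
ee_rot: [0.707, -0.707, 0.001, -0.001]
force: [0.3, 0.4, 1.0]
grip_width: 0.001
t 5.6167 tcp [ 505.7 -131.8  139.6] F [ 0.9 -0.3  0.3]
no bar; rim top px [321.83014987 198.00051624]
```

View pics/wrist10.png

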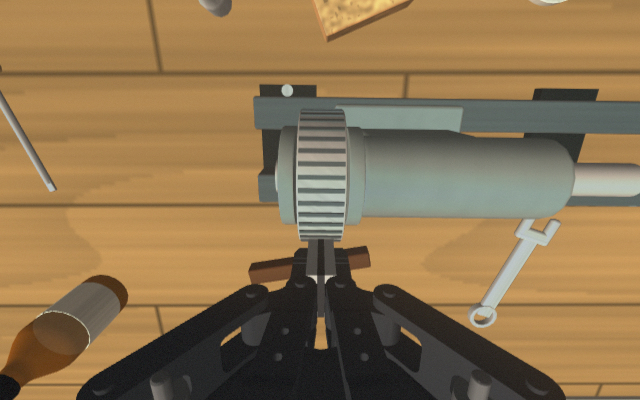

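View pics/scene10.png

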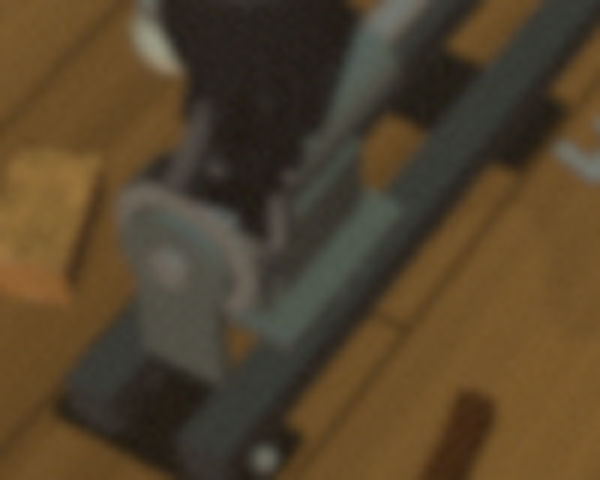

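The bar is out of sight on the robot side, as expected. Stroke 3 as one call.

```bash
python3 -m handwheel '[{"grip":0,"tx":-9,"ty":-4.5,"tz":0,"wx":0,"wy":0,"wz":0},{"grip":0,"tx":-6.5,"ty":-3.5,"tz":0,"wx":0,"wy":0,"wz":0},{"grip":0,"tx":-7,"ty":-2,"tz":0,"wx":0,"wy":0,"wz":0},{"grip":0,"tx":-7,"ty":-0.5,"tz":0,"wx":0,"wy":0,"wz":0},{"grip":0,"tx":-8,"ty":0,"tz":0,"wx":0,"wy":0,"wz":0},{"grip":0,"tx":-8,"ty":0,"tz":0,"wx":0,"wy":0,"wz":0},{"grip":0,"tx":-7,"ty":0.5,"tz":0,"wx":0,"wy":0,"wz":0},{"grip":0,"tx":-7,"ty":2.5,"tz":0,"wx":0,"wy":0,"wz":0},{"grip":0,"tx":-6,"ty":3.5,"tz":0,"wx":0,"wy":0,"wz":0},{"grip":0,"tx":-5.5,"ty":4.5,"tz":0,"wx":0,"wy":0,"wz":0}]';  python3 -m handwheel '[{"grip":0,"tx":-3,"ty":-15,"tz":0,"wx":0,"wy":0,"wz":0},{"grip":0,"tx":20,"ty":-13,"tz":0,"wx":0,"wy":0,"wz":0},{"grip":0,"tx":38,"ty":0,"tz":0,"wx":0,"wy":0,"wz":0},{"grip":0,"tx":22,"ty":13,"tz":0,"wx":0,"wy":0,"wz":0},{"grip":0,"tx":-6,"ty":14.5,"tz":0,"wx":0,"wy":0,"wz":0},{"grip":0,"tx":0,"ty":0,"tz":0,"wx":0,"wy":0,"wz":0}]'; python3 -c "
from h import *
look('wrist11')
c=eyes.capture('scene'); a=c['pixels'][170:250,250:350,::-1]; cv2.imwrite('pics/scene11.png',cv2.resize(a,None,fx=6,fy=6,interpolation=cv2.INTER_CUBIC))"
```

```text
time_s: 6.55
eef_pos: [433.3, -131.4, 141.6]
ee_rot: [0.707, -0.707, 0.002, 0.0]
force: [-15.2, 4.1, 19.6]
grip_width: 0.001
time_s: 7.05
eef_pos: [506.2, -131.9, 138.8]
ee_rot: [0.707, -0.707, 0.001, -0.001]
force: [0.6, -0.2, 1.3]
grip_width: -0.001
t 7.1 tcp [ 505.6 -131.9  139.7] F [-0.  -0.1  0.7]
no bar; rim top px [321.93103125 198.17967423]
```

View pics/wrist11.png

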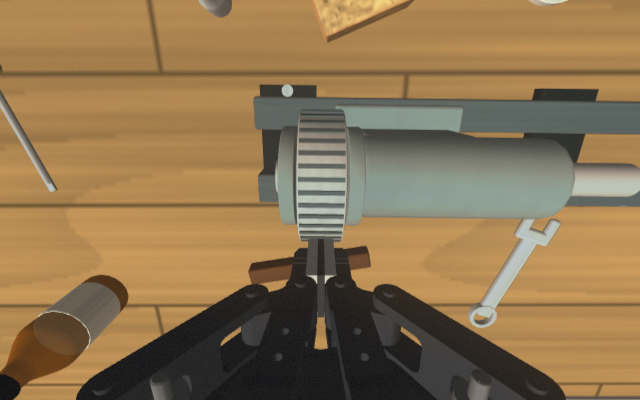

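View pics/scene11.png

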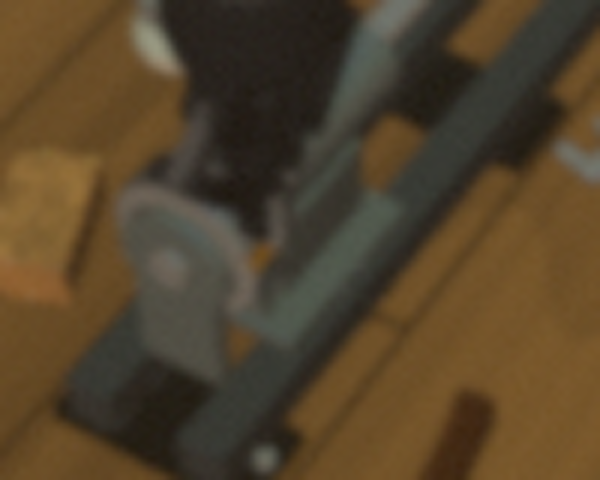

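The scene view shows the bar reappearing on the far side at (293.7,212.5).

```bash
python3 -c "
from h import *
c=eyes.capture('scene')
for uv in [(293.2,211.8),(293.7,212.5),(294.2,212)]: print(angle(c,uv))
"
```

```text
-1.202925721780797
-1.2829255357878693
-1.2894984226957007
```

Total ≈ 5.0 rad, so about 2.15 rad per stroke. Stroke 4 should put the bar near 7.15 (0.87 past the top).

```bash
python3 -m handwheel '[{"grip":0,"tx":-9,"ty":-4.5,"tz":0,"wx":0,"wy":0,"wz":0},{"grip":0,"tx":-6.5,"ty":-3.5,"tz":0,"wx":0,"wy":0,"wz":0},{"grip":0,"tx":-7,"ty":-2,"tz":0,"wx":0,"wy":0,"wz":0},{"grip":0,"tx":-7,"ty":-0.5,"tz":0,"wx":0,"wy":0,"wz":0},{"grip":0,"tx":-8,"ty":0,"tz":0,"wx":0,"wy":0,"wz":0},{"grip":0,"tx":-8,"ty":0,"tz":0,"wx":0,"wy":0,"wz":0},{"grip":0,"tx":-7,"ty":0.5,"tz":0,"wx":0,"wy":0,"wz":0},{"grip":0,"tx":-7,"ty":2.5,"tz":0,"wx":0,"wy":0,"wz":0},{"grip":0,"tx":-6,"ty":3.5,"tz":0,"wx":0,"wy":0,"wz":0},{"grip":0,"tx":-5.5,"ty":4.5,"tz":0,"wx":0,"wy":0,"wz":0}]';  python3 -m handwheel '[{"grip":0,"tx":-3,"ty":-15,"tz":0,"wx":0,"wy":0,"wz":0},{"grip":0,"tx":20,"ty":-13,"tz":0,"wx":0,"wy":0,"wz":0},{"grip":0,"tx":38,"ty":0,"tz":0,"wx":0,"wy":0,"wz":0},{"grip":0,"tx":22,"ty":13,"tz":0,"wx":0,"wy":0,"wz":0},{"grip":0,"tx":-6,"ty":14.5,"tz":0,"wx":0,"wy":0,"wz":0},{"grip":0,"tx":0,"ty":0,"tz":0,"wx":0,"wy":0,"wz":0}]'; python3 -c "
from h import *
look('wrist12')"
```

```text
time_s: 8.03
eef_pos: [433.3, -131.4, 141.5]
ee_rot: [0.707, -0.707, 0.002, 0.0]
force: [-14.9, 3.1, 19.3]
grip_width: -0.004
time_s: 8.53
eef_pos: [506.2, -132.0, 138.9]
ee_rot: [0.707, -0.707, 0.001, -0.001]
force: [0.1, 0.5, 0.3]
grip_width: 0.002
t 8.5833 tcp [ 505.6 -131.9  139.7] F [-1.3 -0.6  0.6]
bar n 375 median ang 0.862 range 0.74 0.99 px [322. 132.]
```

View pics/wrist12.png

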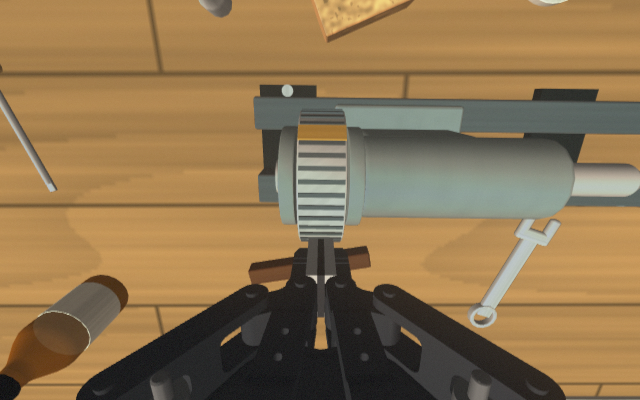

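The bar is at 0.86, so the total is 7.14 rad, as predicted. Strokes 5 and 6 should reach about 11.45.

```bash
python3 -m handwheel '[{"grip":0,"tx":-9,"ty":-4.5,"tz":0,"wx":0,"wy":0,"wz":0},{"grip":0,"tx":-6.5,"ty":-3.5,"tz":0,"wx":0,"wy":0,"wz":0},{"grip":0,"tx":-7,"ty":-2,"tz":0,"wx":0,"wy":0,"wz":0},{"grip":0,"tx":-7,"ty":-0.5,"tz":0,"wx":0,"wy":0,"wz":0},{"grip":0,"tx":-8,"ty":0,"tz":0,"wx":0,"wy":0,"wz":0},{"grip":0,"tx":-8,"ty":0,"tz":0,"wx":0,"wy":0,"wz":0},{"grip":0,"tx":-7,"ty":0.5,"tz":0,"wx":0,"wy":0,"wz":0},{"grip":0,"tx":-7,"ty":2.5,"tz":0,"wx":0,"wy":0,"wz":0},{"grip":0,"tx":-6,"ty":3.5,"tz":0,"wx":0,"wy":0,"wz":0},{"grip":0,"tx":-5.5,"ty":4.5,"tz":0,"wx":0,"wy":0,"wz":0}]';  python3 -m handwheel '[{"grip":0,"tx":-3,"ty":-15,"tz":0,"wx":0,"wy":0,"wz":0},{"grip":0,"tx":20,"ty":-13,"tz":0,"wx":0,"wy":0,"wz":0},{"grip":0,"tx":38,"ty":0,"tz":0,"wx":0,"wy":0,"wz":0},{"grip":0,"tx":22,"ty":13,"tz":0,"wx":0,"wy":0,"wz":0},{"grip":0,"tx":-6,"ty":14.5,"tz":0,"wx":0,"wy":0,"wz":0},{"grip":0,"tx":0,"ty":0,"tz":0,"wx":0,"wy":0,"wz":0}]'; python3 -c "
from h import *
look('wrist13')
c=eyes.capture('scene'); a=c['pixels'][170:250,250:350,::-1]; cv2.imwrite('pics/scene13.png',cv2.resize(a,None,fx=6,fy=6,interpolation=cv2.INTER_CUBIC))"
```

```text
time_s: 9.42
eef_pos: [433.1, -131.2, 141.4]
ee_rot: [0.707, -0.707, 0.002, 0.0]
force: [-13.5, 3.1, 17.9]
grip_width: -0.001
time_s: 9.92
eef_pos: [506.0, -132.0, 139.0]
ee_rot: [0.707, -0.707, 0.001, -0.001]
force: [1.0, -0.2, 0.1]
grip_width: -0.0
t 9.9667 tcp [ 505.4 -131.9  139.8] F [-0.7  0.8  0. ]
no bar; rim top px [322.00590899 198.36884389]
```

View pics/scene13.png

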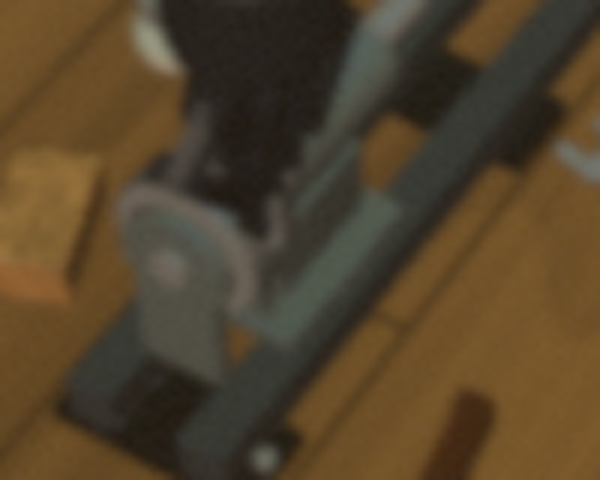

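The bar is hidden below, as expected at about 9.3. Stroke 6 next.

```bash
python3 -m handwheel '[{"grip":0,"tx":-9,"ty":-4.5,"tz":0,"wx":0,"wy":0,"wz":0},{"grip":0,"tx":-6.5,"ty":-3.5,"tz":0,"wx":0,"wy":0,"wz":0},{"grip":0,"tx":-7,"ty":-2,"tz":0,"wx":0,"wy":0,"wz":0},{"grip":0,"tx":-7,"ty":-0.5,"tz":0,"wx":0,"wy":0,"wz":0},{"grip":0,"tx":-8,"ty":0,"tz":0,"wx":0,"wy":0,"wz":0},{"grip":0,"tx":-8,"ty":0,"tz":0,"wx":0,"wy":0,"wz":0},{"grip":0,"tx":-7,"ty":0.5,"tz":0,"wx":0,"wy":0,"wz":0},{"grip":0,"tx":-7,"ty":2.5,"tz":0,"wx":0,"wy":0,"wz":0},{"grip":0,"tx":-6,"ty":3.5,"tz":0,"wx":0,"wy":0,"wz":0},{"grip":0,"tx":-5.5,"ty":4.5,"tz":0,"wx":0,"wy":0,"wz":0}]';  python3 -m handwheel '[{"grip":0,"tx":-3,"ty":-15,"tz":0,"wx":0,"wy":0,"wz":0},{"grip":0,"tx":20,"ty":-13,"tz":0,"wx":0,"wy":0,"wz":0},{"grip":0,"tx":38,"ty":0,"tz":0,"wx":0,"wy":0,"wz":0},{"grip":0,"tx":22,"ty":13,"tz":0,"wx":0,"wy":0,"wz":0},{"grip":0,"tx":-6,"ty":14.5,"tz":0,"wx":0,"wy":0,"wz":0},{"grip":0,"tx":0,"ty":0,"tz":0,"wx":0,"wy":0,"wz":0}]'; python3 -c "
from h import *
look('wrist14')
c=eyes.capture('scene'); a=c['pixels'][170:250,250:350,::-1]; cv2.imwrite('pics/scene14.png',cv2.resize(a,None,fx=6,fy=6,interpolation=cv2.INTER_CUBIC))"
```

```text
time_s: 10.85
eef_pos: [433.2, -131.3, 141.5]
ee_rot: [0.707, -0.707, 0.002, 0.0]
force: [-14.8, 3.4, 18.3]
grip_width: 0.001
time_s: 11.35
eef_pos: [506.1, -132.0, 138.9]
ee_rot: [0.707, -0.707, 0.001, -0.001]
force: [0.5, -1.0, 0.2]
grip_width: -0.002
t 11.4 tcp [ 505.4 -131.9  139.8] F [-0.4  0.7 -0.9]
bar n 1 median ang -0.947 range -0.95 -0.95 px [334. 242.]
```

View pics/scene14.png

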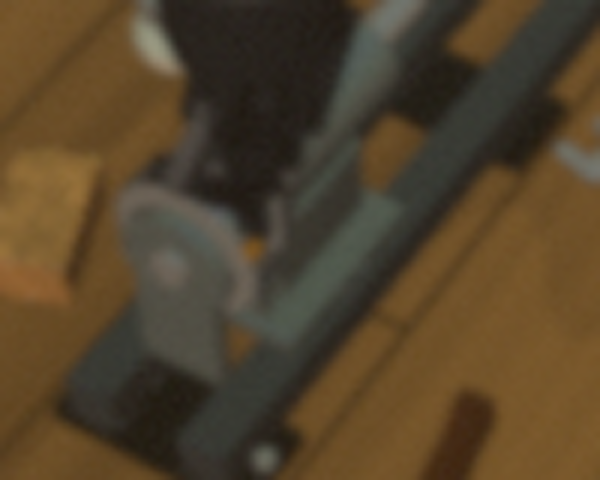

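View pics/wrist14.png

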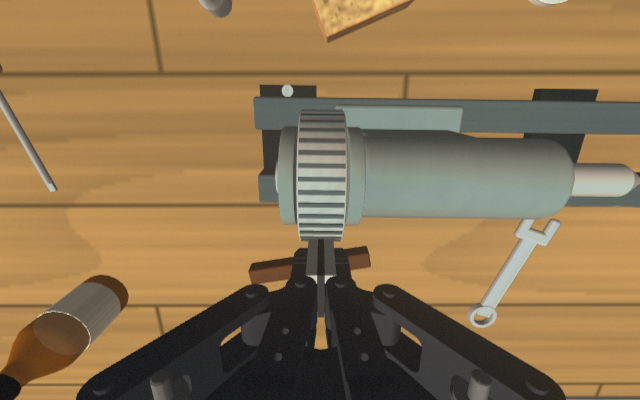

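Bar at ≈(292.7,210.7) in the scene view, -1.1 rad, so the total is ≈11.45. The quill now shows clear of the handle. A half stroke of about 1.1 rad remains, then I lift straight off.

```bash
python3 -m handwheel '[{"grip":0,"tx":-9,"ty":-4.5,"tz":0,"wx":0,"wy":0,"wz":0},{"grip":0,"tx":-6.5,"ty":-3.5,"tz":0,"wx":0,"wy":0,"wz":0},{"grip":0,"tx":-7,"ty":-2,"tz":0,"wx":0,"wy":0,"wz":0},{"grip":0,"tx":-7,"ty":-0.5,"tz":0,"wx":0,"wy":0,"wz":0},{"grip":0,"tx":-8,"ty":0,"tz":0,"wx":0,"wy":0,"wz":0},{"grip":0,"tx":-2,"ty":0,"tz":0,"wx":0,"wy":0,"wz":0},{"grip":0,"tx":0,"ty":-15,"tz":0,"wx":0,"wy":0,"wz":0},{"grip":0,"tx":20,"ty":-20,"tz":0,"wx":0,"wy":0,"wz":0},{"grip":0,"tx":30,"ty":0,"tz":0,"wx":0,"wy":0,"wz":0},{"grip":0,"tx":0,"ty":0,"tz":0,"wx":0,"wy":0,"wz":0}]'; python3 -c "
from h import *
look('wrist15')"
```

```text
time_s: 12.28
eef_pos: [519.0, -132.4, 186.8]
ee_rot: [-0.707, 0.708, -0.0, 0.002]
force: [0.2, 0.6, -0.7]
grip_width: 0.001
t 12.3333 tcp [ 517.1 -132.1  185.8] F [-0.6 -0.1 -0.8]
bar n 325 median ang 0.011 range -0.09 0.11 px [322. 152.]
```

View pics/wrist15.png

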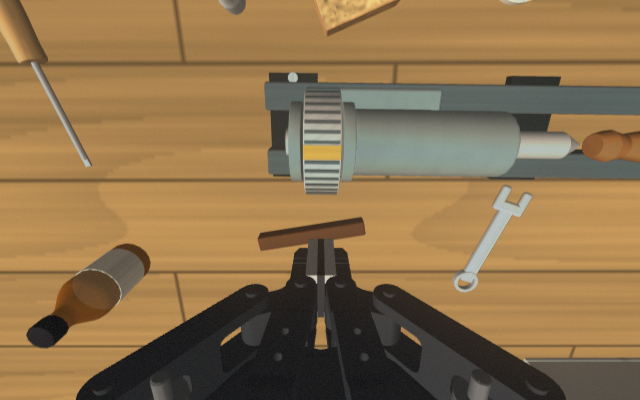

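The bar is back on top (0.01 rad, total ≈12.57) after two turns. I'll rise clear and cross-check the quill travel.

```bash
python3 -m handwheel '[{"grip":0,"tx":0,"ty":-30,"tz":0,"wx":0,"wy":0,"wz":0},{"grip":0,"tx":0,"ty":-30,"tz":0,"wx":0,"wy":0,"wz":0},{"grip":0,"tx":0,"ty":0,"tz":0,"wx":0,"wy":0,"wz":0},{"grip":0,"tx":0,"ty":0,"tz":0,"wx":0,"wy":0,"wz":0},{"grip":0,"tx":0,"ty":0,"tz":0,"wx":0,"wy":0,"wz":0},{"grip":0,"tx":0,"ty":0,"tz":0,"wx":0,"wy":0,"wz":0}]'
python3 - <<'E'
from h import *
look('wrist16'); s=sense(); print(s["dq"].round(3))
c=eyes.capture("wrist")
p=proj(c,[468,58,115]); q=proj(c,[468,68,115]); print("expected tip px if 10mm back / not moved",p,q)
u,v=map(int,p); a=c["pixels"][v-40:v+40,u-60:u+60,::-1]; cv2.imwrite("pics/q16.png",cv2.resize(a,None,fx=6,fy=6,interpolation=cv2.INTER_CUBIC)); print("crop origin",u-60,v-40)
a=cv2.imread("pics/top0.png")[215:245,230:340]; b=eyes.capture("top")["pixels"][215:245,230:340,::-1]
cv2.imwrite("pics/topcmp.png",cv2.resize(np.vstack([a,b]),None,fx=7,fy=7,interpolation=cv2.INTER_CUBIC))
E
```

```text
time_s: 12.83
eef_pos: [516.0, -131.8, 244.6]
ee_rot: [0.707, -0.707, 0.002, -0.0]
force: [-0.3, -0.1, 0.0]
grip_width: -0.004
t 12.8833 tcp [ 516.2 -131.8  244.6] F [0.7 0.3 0.3]
bar n 244 median ang -0.004 range -0.09 0.1 px [321. 144.]
[ 0.002  0.002 -0.013  0.002  0.002  0.001]
expected tip px if 10mm back / not moved [524.40171645 136.98666346] [535.10913107 136.96679103]
crop origin 464 96
```

View pics/q16.png

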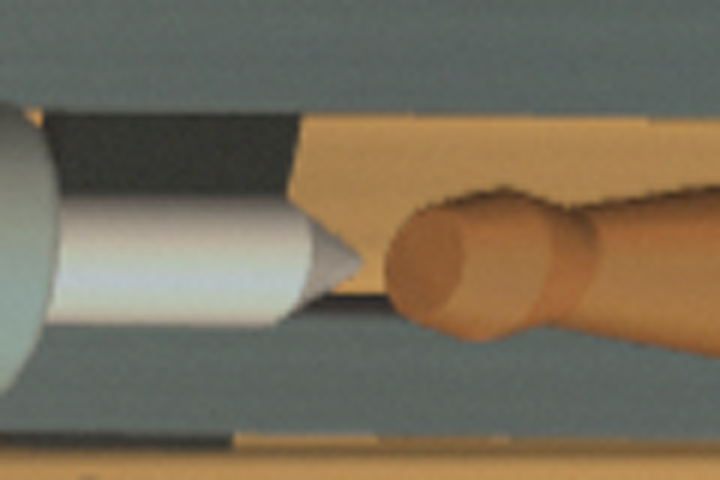

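View pics/topcmp.png

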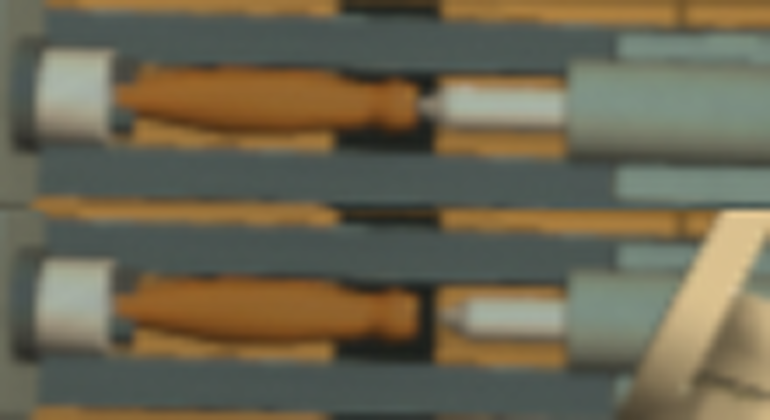

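The quill tip is at (524,139.7) in the wrist view. The prediction was 524.4 for 10 mm back and 535 for unmoved, so it agrees. The top view shows the same gap, and the bystanders look unmoved in the pictures. Handing in.

```bash
python3 -c "
from rig import ctrl
print(ctrl.finish_job())"
```

```text
the job is handed in; nothing more can be done
None
```

I loosened the tailstock wheel by two full turns and handed the job in at about 13 s of the 64 s. No verdict was reported.

- **Strokes:** It took seven strokes of the shut fingertip over the rim. The first was a straight trial of 0.7 rad, then five arc strokes of about 2.15 rad each, and a half stroke to finish. I tracked the count with the brass bar: about 0.69, 5.0, 7.14 and 11.45 rad, then back on top.
- **Wheel:** The bar is on top within about 0.01 rad, so the wheel stands at about 12.57 rad. It read the same in two looks 0.5 s apart, so it is at rest.
- **Quill:** The quill tip measured about 10 mm back, within half a pixel of the prediction. It is clear of the wooden handle in both the wrist and top views.
- **Robot:** The gripper is about 90 mm above the rim and the force reading is near zero. The highest reading I saw was about 27 N at the fingertip; forces are only reported at the end of each call, so brief peaks could have been missed.
- **Bystanders:** Those in view look unmoved. I judged this by eye and did not measure each one.

My first two move calls were refused because the rows lacked some keys, so nothing moved. No other checks failed or disagreed.

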